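Return the tip box to its alarm stand and hold the key switch turned

TASK

Put the tip box back on the small rubber seat on top of the stand's narrow post, upright, centred and square with the stand, and let go of it. Then take the red-headed key out of the wooden holder, push it fully home in the lock on top of the stand, rocking it left and right past the sticky discs inside, and turn it a quarter turn clockwise (seen from above). The switch springs back by itself, so the job finishes with the gripper still holding the key home and fully turned; do not knock the glass, the tamper or the roll of tape.

Things in the scene. Friction and masses are not known exactly. Their poses are not given: they have to be found in the camera images.
- tip_box: Loose tip box of clear plastic with coins, black foot and blue lid, about 0.25 kg, solid block 50 (its x) x 70 (its y) x 70 mm high. Origin: centre of its underside, z up. Starts upright on the worktop, with its y roughly along world y (within 0.5 rad). Looks the same turned half round.
- key_holder: Fixed wooden key block 60 (x) x 50 (y) x 36 mm high on a 68 x 58 x 4 mm dark foot; a vertical slot in its top, 22 x 7 mm, long side along its x, holds the key. Origin: centre of its underside, z up. It and the tip box start one to the left and one to the right of the stand, either way.
- key: Loose key, 40 g, upright in the holder's slot, collar resting on the block's top. Origin: centre of the collar's underside; z up, x along the blade's width. Above the origin: collar 38 x 14 x 4 mm, neck up to z = 13 mm, then the flat red head, 34 mm wide (x), 10 mm thick (y), z = 13 to 41 mm: grip it across the 10 mm from above. The key works either way round (half turn).
- key_tip (a point): Lower end of the key's steel blade, 27 mm below the key's origin, axes as the key's. The blade is 20 mm wide (x) and 5 mm thick (y), square at the end.
- stand: Fixed alarm stand on a 100 (x) x 220 (y) x 8 mm dark foot plate. Origin: centre of the underside, z up; yaw varies within 0.35 rad. At y = +65 mm a narrow post carries the rubber seat (44 x 62 mm, top 60 mm above the origin). At y = -65 mm a grey pod 60 x 60 mm with the lock in its top, 90 mm high.
- seat (a point): Centre of the top of the rubber seat, axes as the stand's. The tip box belongs with its origin here, its x along the stand's x (either way round).
- lock_mouth (a point): Centre of the lock, at the top face of the steel ring round it (50 mm outside, 32 mm inside, 3 mm high), axes as the stand's. The brass barrel lies in the ring, its top 3 mm lower; its keyway, 22 x 7 mm, chamfered 3.5 mm, runs along the stand's x at rest. The key is home when its collar sits on the ring, that is with the key's origin at this point.
- disc_top (a point): Top of the first of two sticky discs under the barrel, 14 mm below lock_mouth; the second is 6.5 mm lower. Their slots (22 x 6.8 mm) start turned by an unknown 0.2 to 0.45 rad: the first clockwise (from above), the second anticlockwise. Each stops the blade until the key matches it within about 0.08 rad, then turns with the key. Friction 0.06 N m holds it: press about 5 N and try by small turns.
- barrel (a joint): Turn of the lock's barrel from rest, rad, positive clockwise seen from above; goes from -0.6 to a stop at 1.62. A spring (0.06 N m/rad) brings it back to 0; turning key and discs to the stop takes about 0.25 N m, so grip the head firmly. The key has about 0.1 rad of play in the slot, so the key must turn a little further than the barrel.
- glass: Loose drinking glass, 76 mm wide, 86 mm high, standing behind the stand: leave alone.
- tamper: Loose coffee tamper, 58 mm wide, 87 mm high, behind the stand: leave alone.
- tape: Loose roll of brown tape, 96 mm wide, 48 mm high, behind the stand: leave alone.

How it is judged:
On the way, in this order (a step that is already met when the one before it is completed fails the run):
1. the tip box stands on the seat, centred within 10 mm and square within 0.15 rad, let go (distance between tip_box and seat below 0.01 m and angle between tip_box's own z axis and vertical below 0.06 rad and angle between the x axis of tip_box and the x axis of stand, either way round below 0.15 rad and contact force between the fingers and tip_box below 0.1 N and linear speed of tip_box below 0.02 m/s), for 0.2 s.
2. the key is home in the lock: collar within 2.5 mm of the ring, not yet turned (horizontal distance between key and lock_mouth below 0.004 m and z of key in the frame of lock_mouth below 0.0025 m and angle between key's own z axis and vertical below 0.12 rad and value of joint barrel below 1 rad), for 0.1 s.
3. the barrel is turned at least 1.35 rad clockwise (value of joint barrel above 1.35 rad), for 0.2 s.
At the end, for the whole second after the job is handed in: The tip box stands free on the seat, centred within 10 mm, upright and square with the stand within 0.15 rad; the key is home (collar within 3.5 mm of the ring, centred within 4 mm, upright) and the gripper still holds it (more than 2 N) with the barrel turned at least 1.35 rad clockwise (distance between tip_box and seat below 0.01 m and angle between tip_box's own z axis and vertical below 0.06 rad and angle between the x axis of tip_box and the x axis of stand, either way round below 0.15 rad and contact force between each of the arm, the fingers and tip_box below 0.1 N and horizontal distance between key and lock_mouth below 0.004 m and z of key in the frame of lock_mouth below 0.0035 m and angle between key's own z axis and vertical below 0.12 rad and value of joint barrel above 1.35 rad and contact force between the fingers and key above 2 N); the arm keeps its last pose, push and grip.
It fails at once if the glass is moved more than 20 mm (distance of glass from where it was at the start of the episode above 0.02 m).
It fails at once if the tamper is moved more than 20 mm (distance of tamper from where it was at the start of the episode above 0.02 m).
It fails at once if the roll of tape is moved more than 20 mm (distance of tape from where it was at the start of the episode above 0.02 m).
It also fails if it takes over 64 s, if anything falls off the work surface, if the arm or the gripper's body presses on something with over 40 N, if the wrist force passes 120 N, or if a joint passes its speed limit or range.

ROBOT

A 6-joint arm with a two-finger parallel gripper is mounted at the origin on a cart in front of the work surface, level with it; the furniture and walls round the work are solid. World frame = base frame: x ahead of the robot, y to its left, z up, the work surface at z = 0. Lengths are in m, angles in rad, forces in N, time in s.
With the tool pointing down it reaches from about 0.275 to 0.975 m from the base axis. Payload 8.4 kg.
Tool frame: the origin (TCP) lies midway between the tips of the shut fingers; the grasp point (between the pads) lies 19 mm behind it; z points along the fingers, y is the line along which they close (so a half turn about z gives the same grasp; the last joint's range is limited). The gripper opens to 92 mm and grips with 3 to 60 N. Pads are 20 mm wide; open, the fingers measure 128 mm over their backs; the gripper's body (75 mm by 189 mm) begins 69 mm behind the grasp point.
Start: joints at [-1.128, 0.353, 1.633, -0, 1.155, -0.002], TCP at [0.269, -0.564, 0.19] pointing down, gripper open.
Joint ranges: [-2.63, 2.63], [-0.92, 2.1], [0.06, 2.66], [-1.3, 4.44], [0, 2.69], [-3.02, 3.02]. Speed limits (rad/s): [2.22, 2.22, 2.79, 3.14, 3.14, 3.14].

INTERFACE

Orientations are given as a unit quaternion [x, y, z, w].
In Python, from station import robot gives the robot as it stands. Calls block until the motion is done:
- robot.move_ptp(position, orientation): joint-space move of the TCP to a pose.
- robot.move_linear(position, orientation=None, max_speed=0.15): straight line of the TCP; orientation=None keeps the orientation; max_speed is the mean speed in m/s.
- robot.goto_joints(angles): joint-space move.
- robot.gripper_to(opening): opening from 0.0 (shut) to 1.0 (fully open); the grip force is fixed at half the most; returns when the fingers have stopped.
- robot.wait(seconds).
- robot.inverse_kinematics(position, orientation): joint angles nearest the present ones, or None.
- robot.sense(): the state.
- robot.get_image(name): name is "scene" or "top"; returns (picture, depth): 480x640x3 uint8, red, green, blue; 480x640 float32, m along the optical axis (not along the pixel's ray), 0 where there is no reading.
- robot.camera_params(name): a dict with "fx", "fy", "cx", "cy" (pixels), "world_from_camera" (4x4, takes a point from camera to world coordinates). Camera axes: x right, y down, z forward; pixel columns grow to the right and rows downward; lengths in m; the calibration is good to about 2 mm. A picture is of the moment at which its call begins. camera_params takes no time and is no camera call.
A pose or a line that the arm cannot do raises robot.IKError and nothing moves.
- robot.hand_in(): hands the job in; it is judged then, once.
The state is a dict: "clock": time; "joints": joint angles; "qd": joint speeds; "joint_torque": joint torques, N m; "position": TCP position; "orientation": TCP orientation; "contact_force": force on the tool from outside, world axes, zero at the start; "wrist_torque": the same for the moment, N m; "opening": opening from 0.0 (shut) to 1.0 (fully open); "grip_force": force on a finger pad.
Only numpy, scipy, OpenCV 4.12 (cv2) and the standard library are available. Lean on these libraries where they do the work, as an engineer would, in place of code of your own. Each camera call takes 0.05 s, during which the arm holds its last target. There are 200 camera calls.

## Working session

There is one attempt and no reset: what is moved stays moved. The work goes in short steps, each a Python script; the robot and the scene stay as the last script left them, time stands still between calls to the robot, and variables do not carry over. Pictures are saved under pics/ and viewed, at most 10 in all, crops included, and the job is handed in when it is done.

```bash
ls; mkdir -p pics
python3 - <<'E'
from station import robot
import cv2,numpy as np
for n in("scene","top"):
    p,d=robot.get_image(n); cv2.imwrite(f"pics/{n}0.png",p[:,:,::-1]); np.savez(f"{n}0.npz",p=p,d=d)
    c=robot.camera_params(n); print(n,c["fx"],c["cx"],c["cy"],np.round(c["world_from_camera"],3).tolist())
s=robot.sense();print(s)
E
```

```text
pics
scene 470.79729042987634 323.66831511222347 229.94500973082356 [[-0.827, -0.305, 0.472, 0.112], [-0.562, 0.459, -0.688, 0.751], [-0.006, -0.835, -0.551, 0.658], [0.0, 0.0, 0.0, 1.0]]
top 504.3824393845709 314.1147992955456 241.08477418811273 [[-0.017, -0.994, 0.111, 0.492], [-1.0, 0.015, -0.017, 0.011], [0.015, -0.111, -0.994, 1.164], [0.0, 0.0, 0.0, 1.0]]
{'clock': 0.1, 'joints': array([-1.12839393e+00,  3.53569076e-01,  1.63408026e+00,  2.32618974e-05,
        1.15520997e+00, -2.42044670e-03]), 'qd': array([-0.00119731, -0.0016091 , -0.00214969, -0.00153974, -0.00014381,
        0.00082966]), 'joint_torque': array([ 1.64970322e-05, -5.94904840e+01, -3.34928870e+01,  6.98553119e-02,
        1.83705613e-02, -2.51268847e-05]), 'position': array([ 0.26872026, -0.56373418,  0.18933615]), 'orientation': array([ 9.75369211e-01,  2.20577654e-01, -1.27823860e-04, -6.20386164e-04]), 'contact_force': array([0.35586762, 1.05513384, 0.30590885]), 'wrist_torque': array([ 0.00965686,  0.05553462, -0.01742004]), 'grip_force': 0.0, 'opening': 1.0005985980223902}
```

View pics/top0.png

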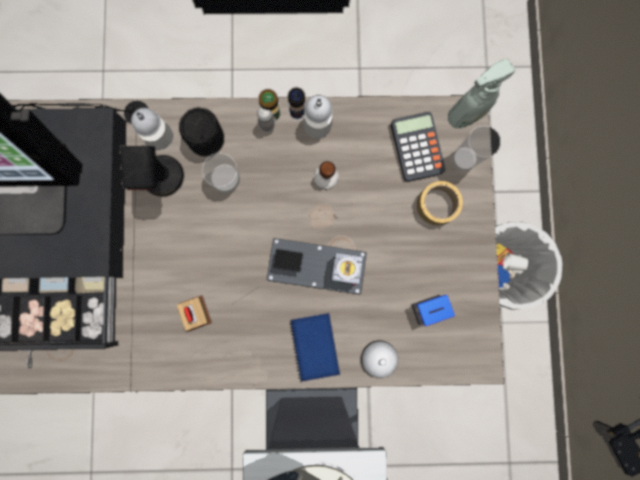

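View pics/scene0.png

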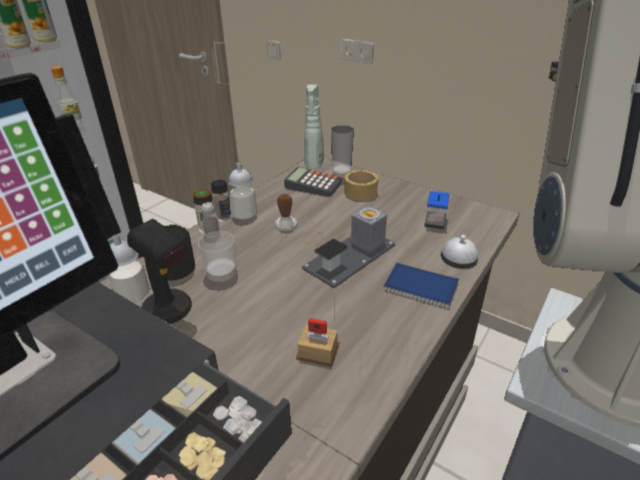

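The top view shows the stand at about (318,265), with the seat at (288,262) and the ring at (348,268). The tip box lid is at (435,310) and the key holder at (193,313) with the red head at (188,315). The scene view agrees. Next I'll measure these.

```bash
cat > vis.py <<'E'
import cv2,numpy as np
from station import robot
def ray(n,uv,z):
    c=robot.camera_params(n);T=np.array(c["world_from_camera"]);uv=np.atleast_2d(uv).astype(float)
    d=np.c_[(uv[:,0]-c["cx"])/c["fx"],(uv[:,1]-c["cy"])/c["fy"],np.ones(len(uv))]@T[:3,:3].T
    o=T[:3,3];return o+d*((z-o[2])/d[:,2])[:,None]
def cloud(n,d):
    c=robot.camera_params(n);T=np.array(c["world_from_camera"]);v,u=np.indices(d.shape)
    P=np.stack([(u-c["cx"])/c["fx"]*d,(v-c["cy"])/c["fy"]*d,d],-1)
    return P@T[:3,:3].T+T[:3,3]
def rect(pts):  # world xy rect: centre, sizes(mm), angle of first side
    (c,s,a)=cv2.minAreaRect((np.asarray(pts)[:,:2]*1000).astype(np.float32))
    return np.round(c,1),np.round(s,1),a
def maskrect(n,m,z):
    cs,_=cv2.findContours(m.astype(np.uint8),cv2.RETR_EXTERNAL,cv2.CHAIN_APPROX_NONE)
    k=max(cs,key=cv2.contourArea)[:,0]
    return cv2.contourArea(k),*rect(ray(n,k,z))
def win(shape,u0,u1,v0,v1):
    w=np.zeros(shape,bool);w[v0:v1,u0:u1]=1;return w
E
python3 - <<'E'
from vis import *
z=np.load("top0.npz");p,d=z["p"],z["d"];W=cloud("top",d);hsv=cv2.cvtColor(p,cv2.COLOR_RGB2HSV);H,S,V=[hsv[...,i] for i in range(3)]
def rep(name,m,zz):
    print(name,maskrect("top",m,zz),"medz",np.round(np.median(W[m][:,2]),4), rect(W[m]), m.sum())
w=win(d.shape,400,470,280,340); rep("lid",w&(H>100)&(H<130)&(S>120)&(V>80),.07)
rep("box depth",w&(W[...,2]>.06),.07)
w=win(d.shape,165,220,285,345); rep("holder",w&(H>5)&(H<25)&(S>80)&(V>90)&(W[...,2]<.05),.040)
rep("holder d",w&(W[...,2]>.03),.04)
rep("key red",w&((H<5)|(H>172))&(S>150),.081)
w=win(d.shape,255,380,228,305)
rep("pod d",w&(W[...,2]>.08),.090)
rep("seat d",w&(W[...,2]>.045)&(W[...,2]<.07)&(np.indices(d.shape)[1]<315),.06)
rep("seat dark",w&(V<50)&(np.indices(d.shape)[1]<315),.06)
rep("plate d",w&(W[...,2]>.0045),.008)
rep("brass",w&(H>15)&(H<35)&(S>110)&(V>90)&(W[...,2]>.07),.09)
for z0 in((300,420),(435,310),(348,268),(288,262),(200,310)):print(z0,W[z0[1],z0[0]])
a=cv2.resize(p[230:310,255:385],None,fx=6,fy=6,interpolation=cv2.INTER_CUBIC)
b=cv2.resize(p[290:340,170:218],None,fx=5,fy=5,interpolation=cv2.INTER_CUBIC)
b=cv2.copyMakeBorder(b,0,0,0,0,0)
o=np.zeros((600,800,3),np.uint8);o[:480,:780]=a;o[350:600,560:800]=b
cv2.imwrite("pics/crop1.png",o[:,:,::-1])
E
```

```text
lid (696.0, array([ 461.6, -266.9]), array([49.7, 70.2]), 17.164155960083008) medz 0.0688 (array([ 460.7, -147.6]), array([ 63.6, 316.3]), 0.06123211979866028) 746
box depth (716.5, array([ 460.2, -268.3]), array([50.2, 70.9]), 17.995071411132812) medz 0.0688 (array([ 459.7, -149.1]), array([ 65.7, 319.4]), 0.06123211979866028) 777
holder (732.5, array([462., 259.]), array([64.1, 59.2]), 19.631906509399414) medz 0.0336 (array([461.3, 267.8]), array([66.5, 62.5]), 18.983070373535156) 610
holder d (591.5, array([460.4, 262.3]), array([60.5, 50.8]), 19.08683204650879) medz 0.0355 (array([488.2, 154.3]), array([ 62.7, 280.6]), 14.23132610321045) 641
key red (43.5, array([461.1, 261.4]), array([29.5,  9.3]), 19.023521423339844) medz 0.0749 (array([460.8, 263. ]), array([29.6,  8.6]), 19.906631469726562) 59
pod d (727.5, array([552.5, -78. ]), array([59.5, 59.9]), 80.27835083007812) medz 0.0866 (array([545.4, -48.2]), array([ 76.3, 138.8]), 13.283241271972656) 784
seat d (517.0, array([573.9,  49.4]), array([61.6, 43.7]), 80.34931945800781) medz 0.0584 (array([574.2,  49.5]), array([61.8, 44. ]), 80.09439849853516) 563
seat dark (402.0, array([574.1,  51. ]), array([56.1, 39.2]), 80.35269927978516) medz 0.0586 (array([544.2,  47.3]), array([111.2,  61.7]), 6.287652492523193) 442
plate d (3909.0, array([563.3, -13.9]), array([221.5,  99.6]), 80.42071533203125) medz 0.0089 (array([569.9, -13.9]), array([272.5, 168.7]), 87.28590393066406) 3759
brass (27.5, array([553.1, -85.7]), array([ 8.5, 21.4]), 88.60841369628906) medz 0.0852 (array([554.9, -78.4]), array([24.4, 22. ]), 78.34603118896484) 68
(300, 420) [0.49231911 0.01058891 1.16393022]
(435, 310) [ 0.46080829 -0.26656773  0.07038211]
(348, 268) [ 0.55715984 -0.08504499  0.02084729]
(288, 262) [0.57018704 0.04950812 0.05946151]
(200, 310) [0.46862672 0.24607781 0.03428552]
```

View pics/crop1.png

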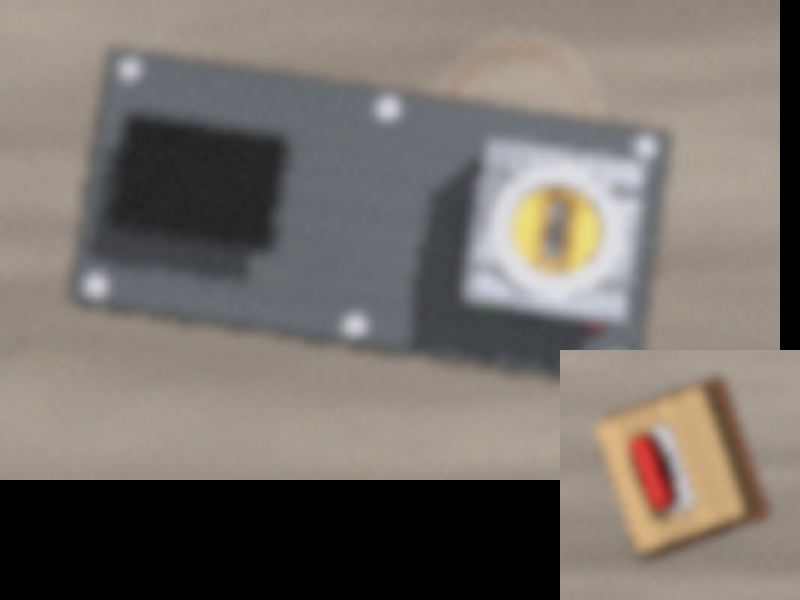

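Everything matches the given sizes: box 50x71, pod 60x60, seat 44x62 and plate 100x221. The stand yaw is -9.6°, and the crop shows the keyway along the stand's x and the red head centred on the holder. Next I'll check a few heights and then move the box.

```bash
cat > act.py <<'E'
import numpy as np
from station import robot
def q(phi):  # tool down, tool y at angle phi (rad)
    # x axis at phi+90deg ; quat of 180 turn about horizontal axis at half that angle
    a=(phi+np.pi/2)/2
    return [np.cos(a),np.sin(a),0,0]
def st(t=""):
    s=robot.sense();print(t,"t%.1f"%s["clock"],np.round(s["position"],4),"F",np.round(s["contact_force"],1),"M",np.round(s["wrist_torque"],2),"op %.3f g %.1f j6 %.2f"%(s["opening"],s["grip_force"],s["joints"][5]));return s
R=np.radians
YAW=R(-9.6); LOCK=np.array([.5525,-.0780]); SEAT=np.array([.5740,.0497])
E
python3 - <<'E'
from vis import *; from act import *
z=np.load("top0.npz");p,d=z["p"],z["d"];W=cloud("top",d)
m=lambda u,v,r=3:np.round(np.percentile(W[v-r:v+r+1,u-r:u+r+1,2],[5,50,95]),4)
print("table",m(230,320),m(400,260),"block",m(203,318,2),"podcorner",m(337,256,2),"ring",m(338,268,1),m(357,268,1),"barrel",m(348,262,1),"seat",m(288,261),"lid",m(435,310),"red",m(189,315,1))
J=robot.sense()["joints"]
b=R(17.6);B=np.array([.4609,-.2676])
for n,(P,f) in dict(box=([*B,.02],b),seat=([*SEAT,.08],YAW),key=([.461,.262,.045],R(109.5)),lock=([*LOCK,.1],YAW+R(90)),turn=([*LOCK,.1],YAW-R(15))).items():
    j=robot.inverse_kinematics(P,q(f));print(n,None if j is None else np.round(j,2))
robot.move_ptp([*B,.17],q(b));st("above")
robot.move_linear([*B,.022],q(b),.2);st("down")
robot.gripper_to(0.3);s=st("grip")
E
```

```text
table [-0.0048 -0.0014  0.0021] [-0.005  -0.0012  0.0014] block [0.0308 0.0347 0.0375] podcorner [0.0698 0.0849 0.089 ] ring [0.087  0.0887 0.09  ] [0.0857 0.0894 0.0917] barrel [0.0813 0.0853 0.0886] seat [0.0557 0.0579 0.0604] lid [0.0658 0.069  0.073 ] red [0.0701 0.074  0.0755]
box [-0.53  0.44  1.96 -0.    0.74 -0.84]
seat [ 0.08  0.41  1.83 -0.    0.9   0.25]
key [ 0.51  0.4   1.95 -0.    0.79 -1.4 ]
lock [-0.14  0.35  1.86 -0.    0.93 -1.55]
turn [-0.14  0.35  1.86 -0.    0.93  0.29]
above t1.4 [ 0.4608 -0.2684  0.1701] F [0.1 0.2 0.5] M [ 0.01 -0.08  0.  ] op 0.996 g 0.0 j6 -0.84
down t2.3 [ 0.4614 -0.2683  0.0227] F [-0.2 -0.4  1. ] M [-0.04 -0.14 -0.04] op 1.000 g 0.0 j6 -0.84
grip t3.0 [ 0.4605 -0.2676  0.0221] F [-3.8 -0.9  5.5] M [-0.15  0.53  0.06] op 0.543 g 30.0 j6 -0.84
```

The heights settle it: block top 0.036, ring top 0.090, with a depth bias of about -1.3 mm. The gripper holds the box at 50 mm opening.

```bash
python3 - <<'E'
from act import *
import cv2
B=[.4609,-.2676]
robot.move_linear([*B,.17],q(R(17.6)),.2);st("up")
robot.move_ptp([*SEAT,.17],q(YAW));st("above")
robot.move_linear([*SEAT,.095],q(YAW),.15)
for z in np.arange(.0900,.0775,-.0015):
    robot.move_linear([*SEAT,z],q(YAW),.05);s=st()
    if s["contact_force"][2]>5: break
robot.gripper_to(.85);st("rel")
robot.move_linear([*SEAT,.2],q(YAW),.25)
K=np.array([.461,.2622]);f=R(109.3)
robot.move_ptp([*K,.15],q(f));st("key")
for n in("scene","top"):
    p,d=robot.get_image(n);np.savez(f"{n}1.npz",p=p,d=d);cv2.imwrite(f"pics/{n}1.png",p[:,:,::-1])
E
python3 - <<'E'
from vis import *
z=np.load("top1.npz");p,d=z["p"],z["d"];W=cloud("top",d);hsv=cv2.cvtColor(p,cv2.COLOR_RGB2HSV);H,S,V=[hsv[...,i] for i in range(3)]
w=win(d.shape,255,335,228,305)
m=w&(H>100)&(H<130)&(S>120)&(V>80)
print(maskrect("top",m,.13),np.median(W[m][:,2]))
o=np.vstack([cv2.resize(p[210:330,160:400],(560,280)),cv2.resize(np.load("scene1.npz")["p"][180:380,240:520],(560,320))])
cv2.imwrite("pics/c2.png",o[:,:,::-1])
E
```

```text
up t3.9 [ 0.4602 -0.2671  0.1688] F [ 0.1 -0.4 -3.3] M [-0.02 -0.1  -0.  ] op 0.543 g 30.0 j6 -0.84
above t5.2 [0.5737 0.0489 0.1694] F [ 0.6 -0.5 -3.8] M [-0.05 -0.06 -0.02] op 0.544 g 30.0 j6 0.25
 t6.1 [0.5743 0.0497 0.0905] F [-1.3  0.5 -3.6] M [-0.01 -0.03 -0.02] op 0.542 g 30.0 j6 0.25
 t6.3 [0.5741 0.0498 0.0887] F [ 0.1 -0.1 -3.4] M [ 0.01 -0.09 -0.01] op 0.539 g 30.0 j6 0.25
 t6.6 [0.5739 0.0497 0.0869] F [ 0.5 -0.5 -3.3] M [-0.08 -0.   -0.02] op 0.544 g 30.0 j6 0.25
 t6.8 [0.5739 0.0497 0.0854] F [-0.4 -0.2 -3.4] M [ 0.02 -0.02  0.03] op 0.546 g 30.0 j6 0.25
 t7.1 [0.5739 0.0497 0.0839] F [ 0.4  0.5 -3.8] M [-0.04 -0.15 -0.06] op 0.539 g 30.0 j6 0.25
 t7.3 [0.5739 0.0497 0.0824] F [ 0.2 -0.9 -3.1] M [ 0.02 -0.06 -0.01] op 0.542 g 30.0 j6 0.25
 t7.6 [0.5741 0.0497 0.082 ] F [-3.8 -0.3  7.9] M [-0.11  0.66 -0.02] op 0.544 g 30.0 j6 0.25
rel t8.2 [0.574  0.0497 0.081 ] F [-0.7  0.2  0.1] M [-0.06 -0.03  0.02] op 0.849 g 0.0 j6 0.25
key t10.3 [0.4609 0.2618 0.1494] F [-0.2 -0.1  0.8] M [ 0.12 -0.1   0.01] op 0.854 g 0.0 j6 -1.39
(804.5, array([574.6,  48.9]), array([70.8, 52.2]), 80.35295104980469) 0.12852797301499186
```

View pics/c2.png

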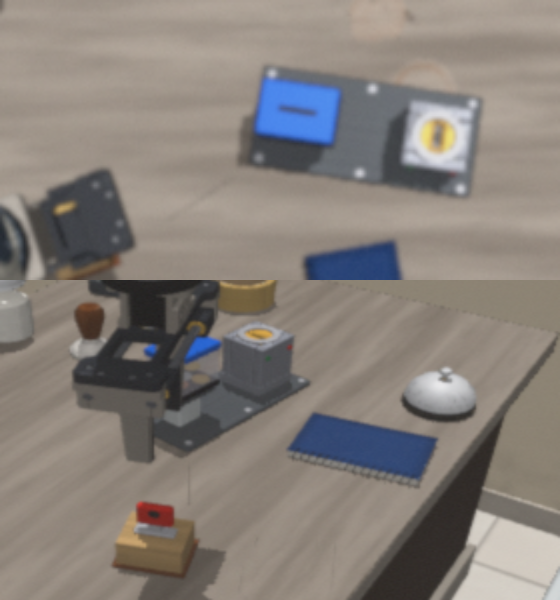

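The box is on the seat within about 1 mm and square: lid centre (574.6, 48.9), 80.35°, top at 0.13. The key stands upright in its holder, so I'll pick it up.

Run:
```python
from act import *
import cv2
K=np.array([.461,.2624]);f=R(109.3)
robot.gripper_to(.45)
robot.move_linear([*K,.045],q(f),.15);st("down")
robot.gripper_to(0.0);st("grip")
robot.move_linear([*K,.075],q(f),.06);st("up")
robot.move_linear([*K,.2],q(f),.25)
robot.move_ptp([*LOCK,.2],q(YAW+R(90)));st("lock")
for n in("scene","top"):
    p,d=robot.get_image(n);np.savez(f"{n}2.npz",p=p,d=d)
o=cv2.resize(p[190:330,240:440],(800,560))if 0 else np.load("scene2.npz")["p"][100:300,240:500]
cv2.imwrite("pics/c3.png",cv2.resize(o,None,fx=3,fy=3,interpolation=cv2.INTER_CUBIC)[:,:,::-1])
```

```text
down t11.9 [0.4615 0.2627 0.0456] F [0.1 0.1 0.9] M [ 0.11 -0.15 -0.03] op 0.446 g 0.0 j6 -1.39
grip t12.5 [0.4612 0.2629 0.0454] F [-2.1  2.8  4.8] M [0.69 0.24 0.01] op 0.102 g 30.1 j6 -1.39
up t13.1 [0.4611 0.2622 0.0752] F [ 0.4  0.3 -0.8] M [ 0.13 -0.09 -0.03] op 0.101 g 29.7 j6 -1.39
lock t15.1 [ 0.5523 -0.0771  0.1996] F [ 0.1  0.3 -0.5] M [ 0.09 -0.16 -0.01] op 0.104 g 29.7 j6 -1.55
```

View pics/c3.png

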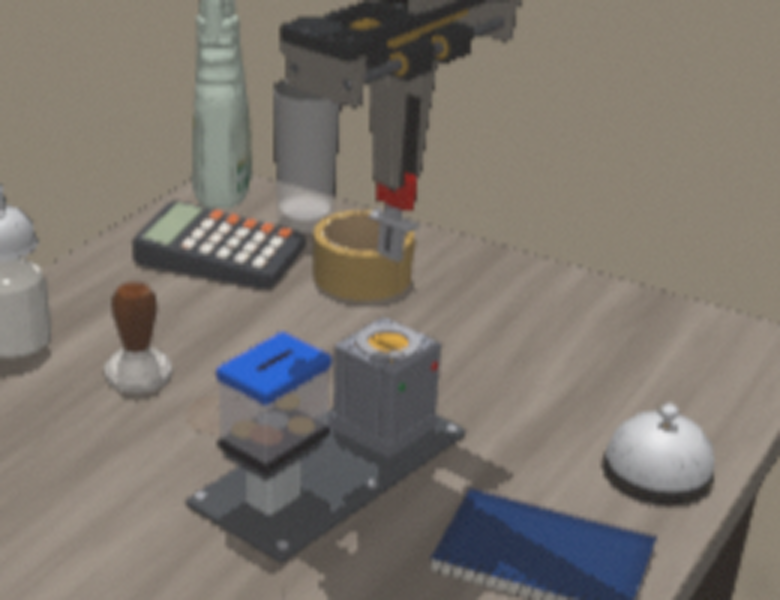

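The key hangs upright in the gripper at about (395,220) in the crop, over the lock, and the box stands on its seat. Next is a guarded insertion.

Run:
```python
from act import *
f=YAW+R(90)
robot.move_linear([*LOCK,.130],q(f),.15);st("pre")
for z in np.arange(.128,.1095,-.0015):
    robot.move_linear([*LOCK,z],q(f),.05);s=st("%.4f"%z)
    if s["contact_force"][2]>6: break
```

```text
pre t15.8 [ 0.5529 -0.0777  0.1305] F [-0.4 -0.1  0.6] M [ 0.05 -0.11 -0.01] op 0.107 g 29.7 j6 -1.55
0.1280 t16.1 [ 0.553  -0.0781  0.1288] F [-0.2  0.6 -0.7] M [ 0.14 -0.13 -0.04] op 0.102 g 29.7 j6 -1.55
0.1265 t16.3 [ 0.5525 -0.078   0.1266] F [ 0.2  0.6 -0.7] M [ 0.04 -0.12 -0.02] op 0.104 g 29.7 j6 -1.55
0.1250 t16.6 [ 0.5524 -0.078   0.1249] F [ 0.6 -0.7 -0.2] M [ 0.07 -0.12  0.  ] op 0.104 g 29.7 j6 -1.55
0.1235 t16.8 [ 0.5524 -0.078   0.1234] F [ 0.6 -0.4  0.4] M [ 0.06 -0.13 -0.  ] op 0.104 g 29.7 j6 -1.55
0.1220 t17.1 [ 0.553  -0.0781  0.1226] F [-1.2  0.1  5.5] M [0.04 0.12 0.06] op 0.111 g 29.8 j6 -1.55
0.1205 t17.3 [ 0.5538 -0.0784  0.1223] F [-2.5 -1.  14.4] M [-0.07  0.42  0.  ] op 0.099 g 30.0 j6 -1.55
```

Contact is about 1 mm into the keyway chamfer, so there is a small lateral offset. I'll press lightly and search around it.

Run:
```python
from act import *
f=YAW+R(90); ex=np.array([np.cos(YAW),np.sin(YAW)]); ey=np.array([-ex[1],ex[0]])
base=LOCK-np.array([.001,-.0003])
for a,b in [(0,0),(0,1.5),(0,-1.5),(1.5,0),(-1.5,0),(2,2),(2,-2),(-2,2),(-2,-2)]:
    xy=base+a*1e-3*ex+b*1e-3*ey
    robot.move_linear([*xy,.1210],q(f),.03);s=st("%g,%g"%(a,b))
    if s["position"][2]<.1216: break
```

```text
0,0 t17.6 [ 0.5529 -0.078   0.1225] F [-1.3 -1.2  9.7] M [-0.08 -0.03 -0.01] op 0.105 g 29.9 j6 -1.55
0,1.5 t17.8 [ 0.5531 -0.0769  0.1225] F [-0.8 -2.8 10. ] M [-0.54  0.12 -0.  ] op 0.103 g 29.7 j6 -1.54
0,-1.5 t18.1 [ 0.5526 -0.0793  0.1223] F [0.2 1.  9.9] M [ 0.39 -0.08  0.02] op 0.103 g 30.2 j6 -1.55
1.5,0 t18.3 [ 0.5538 -0.0782  0.1224] F [-2.8 -0.5 11.7] M [-0.09  0.54  0.06] op 0.102 g 29.9 j6 -1.55
-1.5,0 t18.6 [ 0.552  -0.0779  0.1225] F [ 1.3 -0.3  8.2] M [-0.16 -0.45  0.01] op 0.106 g 29.8 j6 -1.55
2,2 t18.9 [ 0.5545 -0.0764  0.1224] F [-3.9 -1.7 12.3] M [-0.19  0.62 -0.01] op 0.107 g 29.9 j6 -1.54
2,-2 t19.1 [ 0.5539 -0.0796  0.1222] F [-0.9  3.7 10.2] M [ 0.89  0.2  -0.02] op 0.102 g 30.7 j6 -1.55
-2,2 t19.5 [ 0.5522 -0.076   0.1226] F [ 3.  -1.5  7.1] M [-0.39 -0.63 -0.01] op 0.105 g 29.9 j6 -1.54
-2,-2 t19.8 [ 0.5498 -0.0795  0.1212] F [ 1.9 -0.2  1.3] M [-0.07 -0.6  -0.  ] op 0.106 g 29.9 j6 -1.55
```

Something gave way at (-2,-2). I'll continue down from there.

Run:
```python
from act import *
import cv2
f=YAW+R(90)
for z in (.1195,.118,.1165,.115,.1135):
    robot.move_linear([.5496,-.0795,z],q(f),.04);s=st("%.4f"%z)
    if s["contact_force"][2]>6: break
p,d=robot.get_image("scene");np.savez("scene3.npz",p=p,d=d)
o=np.hstack([cv2.resize(np.load("scene2.npz")["p"][150:250,330:430],(400,600),interpolation=2),cv2.resize(p[150:250,330:430],(400,600),interpolation=2)])
cv2.imwrite("pics/c4.png",o[:,:,::-1])
```

```text
0.1195 t20.0 [ 0.5498 -0.0794  0.1193] F [ 2.7 -0.1  0.1] M [-0.09 -0.66  0.04] op 0.102 g 29.8 j6 -1.55
0.1180 t20.3 [ 0.5497 -0.0795  0.1178] F [ 2.   0.  -1.1] M [ 0.01 -0.75 -0.03] op 0.103 g 29.9 j6 -1.55
0.1165 t20.5 [ 0.5496 -0.0795  0.1164] F [ 2.8  0.1 -0.4] M [-0.   -0.82 -0.03] op 0.107 g 29.9 j6 -1.55
0.1150 t20.8 [ 0.5496 -0.0795  0.1149] F [ 3.5  0.5 -0.6] M [ 0.04 -0.86 -0.  ] op 0.100 g 29.9 j6 -1.55
0.1135 t21.0 [ 0.5496 -0.0795  0.1134] F [ 3.5 -0.5 -0.2] M [ 0.03 -0.87  0.01] op 0.103 g 29.9 j6 -1.55
```

View pics/c4.png

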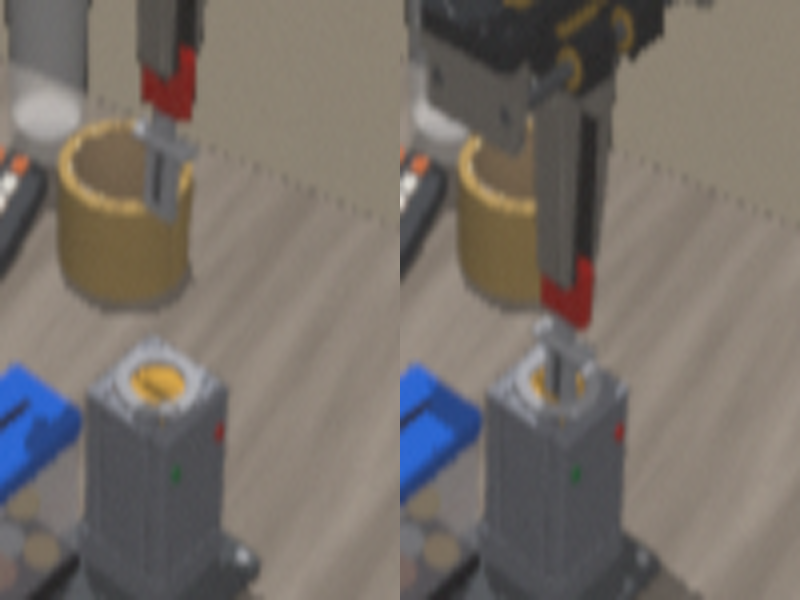

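The blade is now inside the keyway (right half, about (565,380) in the picture), and a 3.5 N side force remains. I'll relieve that and then feel for disc 1.

Run:
```python
from act import *
f=YAW+R(90); ex=np.array([np.cos(YAW),np.sin(YAW)])
xy=np.array([.5496,-.0795])
for k in range(4):
    xy=xy+.0006*ex
    robot.move_linear([*xy,.1134],q(f),.03);s=st("%.4f %.4f"%tuple(xy))
    if s["contact_force"][0]<.8: break
for z in (.1122,.111,.110,.109):
    robot.move_linear([*xy,z],q(f),.03);s=st("%.4f"%z)
    if s["contact_force"][2]>4: break
```

```text
0.5502 -0.0796 t21.3 [ 0.55   -0.0795  0.1133] F [1.7 0.  0.3] M [ 0.14 -0.59 -0.05] op 0.100 g 29.9 j6 -1.55
0.5508 -0.0797 t21.6 [ 0.5504 -0.0796  0.1132] F [0.8 1.  0.4] M [ 0.16 -0.37  0.04] op 0.105 g 29.9 j6 -1.55
0.5514 -0.0798 t21.8 [ 0.5508 -0.0797  0.1132] F [-0.3  1.2 -0.2] M [ 0.26 -0.16  0.01] op 0.104 g 29.9 j6 -1.55
0.1122 t22.1 [ 0.5512 -0.0797  0.112 ] F [ 1.   1.4 -0.6] M [ 0.32 -0.2  -0.06] op 0.104 g 29.9 j6 -1.55
0.1110 t22.3 [ 0.5517 -0.0799  0.1115] F [-0.8  1.2  5.2] M [0.24 0.08 0.  ] op 0.105 g 30.0 j6 -1.55
```

Disc 1 is at TCP z ≈ 0.1115. I'll rock clockwise in small steps under a light press.

Run:
```python
from act import *
f=YAW+R(90); ey=np.array([-np.sin(YAW),np.cos(YAW)])
xy=np.array([.5514,-.0798])+.0004*ey
z=.1107
for a in np.arange(.12,.62,.045):
    robot.move_linear([*xy,z],q(f-a),.03);s=st("a%.3f"%a)
    if s["position"][2]<.1112 and s["contact_force"][2]<2.5: break
else: raise SystemExit
while z>.1045:
    z-=.001;robot.move_linear([*xy,z],q(f-a),.03);s=st("z%.4f"%z)
    if s["contact_force"][2]>5: break
```

```text
a0.120 t22.6 [ 0.5518 -0.0794  0.1113] F [-0.8  1.   6. ] M [0.26 0.11 0.01] op 0.104 g 30.0 j6 -1.43
a0.165 t22.8 [ 0.5516 -0.0794  0.111 ] F [-1.7  1.4  4.1] M [0.36 0.07 0.02] op 0.102 g 30.0 j6 -1.38
a0.210 t23.1 [ 0.5515 -0.0794  0.1106] F [-0.5  1.1  2.2] M [ 0.31 -0.11  0.07] op 0.102 g 29.9 j6 -1.34
z0.1097 t23.3 [ 0.5516 -0.0794  0.1096] F [-0.1  0.2  1.3] M [ 0.27 -0.21  0.01] op 0.099 g 29.9 j6 -1.34
z0.1087 t23.6 [ 0.5516 -0.0794  0.1087] F [0.  0.4 3. ] M [ 0.26 -0.25 -0.03] op 0.105 g 29.9 j6 -1.34
z0.1077 t23.8 [ 0.5516 -0.0794  0.1077] F [0.5 0.7 3.2] M [ 0.26 -0.33 -0.08] op 0.102 g 30.0 j6 -1.34
z0.1067 t24.1 [ 0.5516 -0.0794  0.1068] F [1.3 1.2 3.5] M [ 0.27 -0.25 -0.02] op 0.100 g 30.0 j6 -1.34
z0.1057 t24.3 [ 0.5516 -0.0794  0.1057] F [0.5 1.1 4.1] M [ 0.27 -0.25 -0.06] op 0.101 g 30.0 j6 -1.34
z0.1047 t24.6 [ 0.5518 -0.0794  0.1052] F [-0.6  1.1  8.1] M [ 0.29 -0.12 -0.07] op 0.101 g 30.0 j6 -1.34
```

Disc 1 is passed and disc 2 was felt at 0.1052, about 6.3 mm lower as expected. Now I'll rock anticlockwise.

Run:
```python
from act import *
f=YAW+R(90); ey=np.array([-np.sin(YAW),np.cos(YAW)])
xy=np.array([.5514,-.0798])+.0007*ey
z=.1045
for a in [-.0,*np.arange(-.12,-.62,-.045)]:
    robot.move_linear([*xy,z],q(f-a),.03);s=st("a%.3f"%a)
    if s["position"][2]<.1049 and s["contact_force"][2]<5: break
else: raise SystemExit
while z>.097:
    z-=.001;robot.move_linear([*xy,z],q(f-a),.03);s=st("z%.4f"%z)
    if s["contact_force"][2]>8: break
```

```text
a-0.000 t24.9 [ 0.5522 -0.0793  0.1051] F [-0.3 -0.5  9.1] M [ 0.2  -0.23 -0.02] op 0.108 g 30.0 j6 -1.55
a-0.120 t25.2 [ 0.5523 -0.0793  0.1051] F [0.9 0.5 7.7] M [ 0.24 -0.34 -0.04] op 0.102 g 30.0 j6 -1.67
a-0.165 t25.5 [ 0.5524 -0.0792  0.1051] F [2.3 1.4 7.7] M [ 0.28 -0.39 -0.05] op 0.102 g 30.0 j6 -1.71
a-0.210 t25.7 [ 0.5524 -0.0792  0.1051] F [1.  1.7 6.6] M [ 0.27 -0.48 -0.12] op 0.106 g 30.0 j6 -1.76
a-0.255 t26.0 [ 0.5525 -0.0792  0.1051] F [0.2 1.3 6.2] M [ 0.37 -0.51 -0.11] op 0.104 g 30.0 j6 -1.80
a-0.300 t26.2 [ 0.5525 -0.0791  0.105 ] F [1.6 2.4 4.2] M [ 0.43 -0.59 -0.08] op 0.098 g 30.0 j6 -1.85
a-0.345 t26.5 [ 0.5523 -0.0791  0.1048] F [2.4 2.1 4. ] M [ 0.39 -0.69 -0.06] op 0.105 g 30.0 j6 -1.89
z0.1035 t26.7 [ 0.5519 -0.0791  0.1035] F [2.4 1.7 5.3] M [ 0.49 -0.72 -0.07] op 0.101 g 30.0 j6 -1.89
z0.1025 t27.0 [ 0.5517 -0.0791  0.1025] F [3.1 2.  4.3] M [ 0.48 -0.59  0.02] op 0.101 g 30.0 j6 -1.89
z0.1015 t27.2 [ 0.5517 -0.079   0.1016] F [1.7 1.6 6.6] M [ 0.55 -0.63 -0.09] op 0.099 g 30.0 j6 -1.89
z0.1005 t27.5 [ 0.5517 -0.079   0.1007] F [2.2 1.4 6.6] M [ 0.53 -0.56 -0.1 ] op 0.104 g 30.0 j6 -1.89
z0.0995 t27.7 [ 0.5517 -0.079   0.0997] F [1.3 2.1 6.7] M [ 0.58 -0.53 -0.04] op 0.100 g 30.0 j6 -1.89
z0.0985 t28.0 [ 0.5518 -0.079   0.099 ] F [0.2 1.9 9.3] M [ 0.64 -0.39 -0.04] op 0.100 g 30.0 j6 -1.89
```

Run:
```python
from act import *
import cv2
f=YAW+R(90)+.345
xy=np.array([.5520,-.0785])
for z in (.098,.0972,.0964,.0956):
    robot.move_linear([*xy,z],q(f),.03);s=st("z%.4f"%z)
    if s["contact_force"][2]>22: break
robot.wait(.2);s=st("hold")
p,d=robot.get_image("scene");cv2.imwrite("pics/c5.png",cv2.resize(p[170:260,330:430],(800,600),interpolation=2)[:,:,::-1])
```

```text
z0.0980 t28.2 [ 0.552  -0.0787  0.0989] F [-1.5  0.9 14.1] M [ 0.23  0.16 -0.01] op 0.102 g 30.1 j6 -1.89
z0.0972 t28.5 [ 0.5522 -0.0788  0.0988] F [-3.2  0.8 21. ] M [0.29 0.53 0.  ] op 0.102 g 30.2 j6 -1.89
z0.0964 t28.7 [ 0.5523 -0.0789  0.0987] F [-6.3  1.4 28.9] M [ 0.35  1.02 -0.08] op 0.102 g 30.3 j6 -1.89
hold t28.9 [ 0.5523 -0.0788  0.0987] F [-5.2  0.9 29.9] M [ 0.33  0.98 -0.05] op 0.102 g 30.3 j6 -1.89
```

View pics/c5.png

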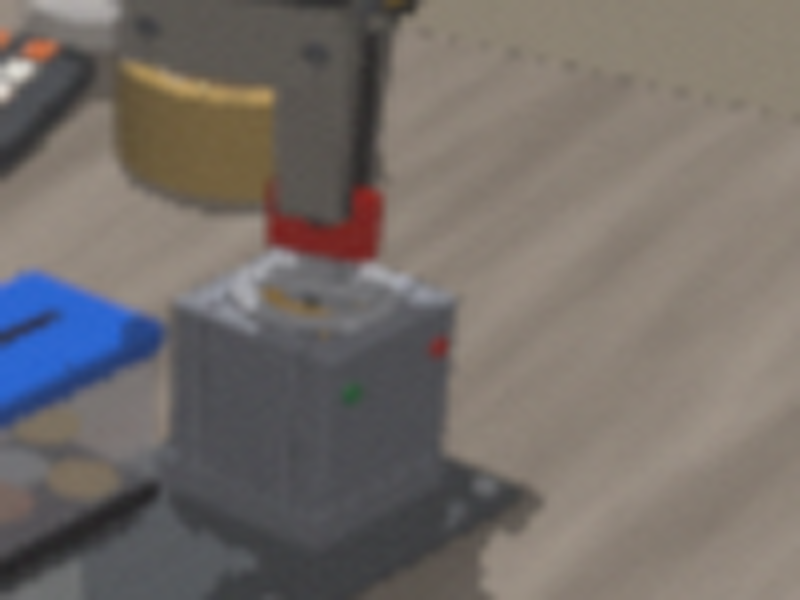

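The collar sits on the ring: z stays at 0.0987 under a rising load, and the picture shows the collar flat at (330,290). I'll ease the press and turn clockwise.

Run:
```python
from act import *
import cv2
f=YAW+R(90); xy=np.array([.5519,-.0785])
for a in [-.345,-.1,.15,.4,.65,.9,1.15,1.4,1.55,1.65,1.72]:
    robot.move_linear([*xy,.0977],q(f-a),.04);s=st("a%.2f"%a)
robot.wait(.4);st("hold")
p,d=robot.get_image("scene");cv2.imwrite("pics/c6.png",cv2.resize(p[150:260,290:430],(770,600),interpolation=2)[:,:,::-1])
```

```text
a-0.34 t29.2 [ 0.552  -0.0788  0.0988] F [-1.6  0.5 16.9] M [ 0.23  0.22 -0.  ] op 0.101 g 30.1 j6 -1.89
a-0.10 t29.6 [ 0.5518 -0.0788  0.0988] F [-3.2  0.5 17.8] M [0.23 0.35 0.12] op 0.103 g 30.1 j6 -1.65
a0.15 t30.0 [ 0.5515 -0.0785  0.0988] F [-2.9  2.1 18.9] M [0.39 0.61 0.05] op 0.105 g 30.0 j6 -1.40
a0.40 t30.4 [ 0.5513 -0.0783  0.0988] F [-4.4  3.2 19.6] M [0.61 0.8  0.12] op 0.103 g 30.0 j6 -1.15
a0.65 t30.8 [ 0.5511 -0.078   0.0988] F [-4.2  5.6 20. ] M [0.91 0.91 0.05] op 0.104 g 30.0 j6 -0.90
a0.90 t31.2 [ 0.5515 -0.0775  0.0988] F [-3.2  6.7 18.8] M [1.32 0.63 0.2 ] op 0.104 g 30.0 j6 -0.65
a1.15 t31.6 [ 0.5517 -0.0774  0.0988] F [-3.1  7.5 17.2] M [1.45 0.47 0.25] op 0.105 g 30.1 j6 -0.40
a1.40 t32.0 [ 0.5518 -0.0774  0.0987] F [-1.7  6.9 16.4] M [1.49 0.43 0.19] op 0.104 g 30.0 j6 -0.15
a1.55 t32.3 [ 0.5518 -0.0774  0.0987] F [-0.3  8.  16.9] M [1.5  0.41 0.17] op 0.101 g 30.1 j6 0.00
a1.65 t32.6 [ 0.5518 -0.0774  0.0987] F [-2.3  7.9 16.7] M [1.5  0.43 0.24] op 0.103 g 30.1 j6 0.10
a1.72 t32.8 [ 0.552  -0.0774  0.0987] F [-2.1  8.5 17.1] M [1.5  0.3  0.33] op 0.100 g 30.2 j6 0.17
hold t33.2 [ 0.5519 -0.0774  0.0987] F [-2.3  7.  17.1] M [1.6  0.37 0.3 ] op 0.106 g 30.2 j6 0.17
```

View pics/c6.png

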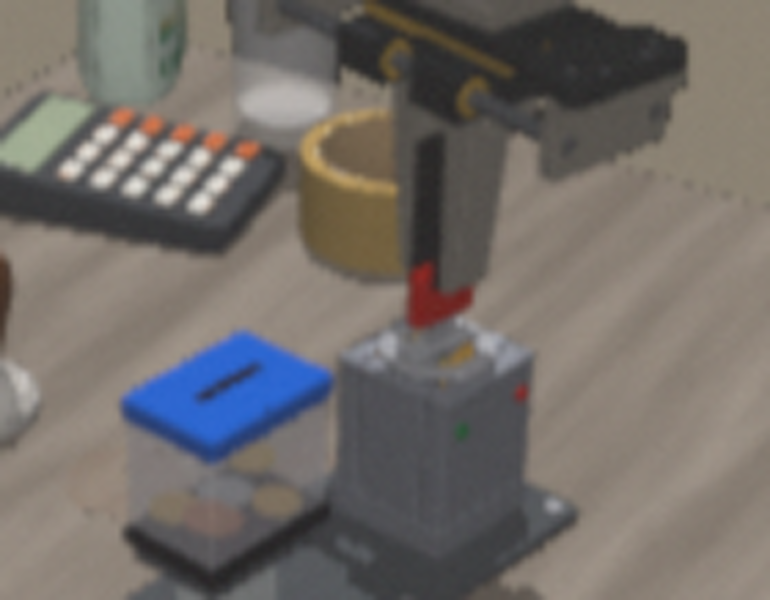

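The key is home and turned, and the torque is rising at the stop. I'll relieve the side load, add a little margin on the turn and hand in.

Run:
```python
from act import *
f=YAW+R(90)
for y,a in((-.0778,1.74),(-.0772,1.76)):
    robot.move_linear([.5517,y,.0977],q(f-a),.03);s=st("a%.2f"%a)
robot.wait(.5);s=st("hold")
if s["grip_force"]>20 and s["position"][2]<.0995: print(robot.hand_in())
```

```text
a1.74 t33.5 [ 0.5518 -0.0772  0.0987] F [-1.2  5.3 15.6] M [1.09 0.23 0.28] op 0.102 g 30.2 j6 0.19
a1.76 t33.8 [ 0.5518 -0.0769  0.0987] F [-1.2  3.8 15.2] M [0.72 0.3  0.35] op 0.108 g 30.1 j6 0.21
hold t34.3 [ 0.5518 -0.077   0.0987] F [-0.6  4.5 16.5] M [0.74 0.28 0.3 ] op 0.105 g 30.1 j6 0.21
the job is handed in; nothing more can be done
None
```

I handed the job in at 34.3 s: the tip box is centred and square on the seat, and the gripper still holds the key home in the lock, turned 1.76 rad clockwise; the barrel angle is inferred from torque at the stop, and the verdict wasn't shown.

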